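# Crank the bench book press down on a bound volume

### The arm

A 6-joint arm with a two-finger parallel gripper is mounted at the origin on the work surface. World frame = base frame: x ahead of the robot, y to its left, z up, the work surface at z = 0. Lengths are in m, angles in rad, forces in N, time in s.
With the tool pointing down it reaches from about 0.425 to 0.95 m from the base axis. Payload 3.5 kg.
Tool frame: the origin (TCP) lies midway between the tips of the shut fingers; the grasp point (between the pads) lies 19 mm behind it; z points along the fingers, y is the direction in which the jaws open and shut (so a half turn about z gives the same grasp; the last joint's range is limited). The gripper opens to 85 mm and grips with 20 to 120 N. Pads are 22 mm wide; open, the fingers measure 114 mm over their backs; the gripper's body (76 mm by 85 mm) begins 54 mm behind the grasp point. The pads swing forward as they close: fully open they stand 13 mm farther back than shut.
Start: joints at [-1.385, 0.286, 1.577, -0, 1.279, -0.15], TCP at [0.222, -0.637, 0.231] pointing down, gripper open.
Joint ranges: [-2.77, 2.77], [-0.9, 2.22], [0.21, 2.48], [-1.53, 4.67], [0.24, 2.81], [-2.84, 2.84]. Speed limits (rad/s): [2.79, 2.79, 3.14, 3.14, 3.14, 3.14].

### API

Orientations are given as a 3x3 rotation matrix whose columns are the frame's x, y, z axes.
In Python, from workcell import bot gives the robot as it stands.
- The arm moves only by the tool apply_moves, never from a script. Its argument "commands" is one flat list of numbers, 6 for each row, row after row: the shift along the tool's x, y, z in mm, then the turn, a rotation vector about the tool's x, y, z in rad. In form: [x, y, z, rx, ry, rz, x, y, z, rx, ry, rz, ...]. A call has 1 to 20 rows; each row is the pose to reach, as a shift and turn from the pose commanded when the call began, along the tool's axes at that moment; what a row does not reach only later rows make up. A row lasts 1/12 s, in which the tool goes at most 41.7 mm and 7.16 degrees, less where a joint would pass 70% of its speed; a pose out of reach is approached as far as the arm can. A call with a gripper value outside its range is refused whole. "jaw" is the opening, from 0 (shut) to 1 (fully open), set as the call begins (left out, the last holds). The fingers move at their own pace and stop on an object; the grip force is fixed at half the most. Time passes only in rows, so rows that repeat a pose let the fingers close. It gives the time, the measured TCP pose, the force and the opening at its end, in the units of the state.
- bot.get_obs(): the state, without advancing time (a new reading comes with each control period).
- bot.read_camera(name): name is "scene" or "top" or "wrist"; returns a dict with "frame" (480x640x3 uint8, red, green, blue), "intrinsics" (3x3 intrinsics, pixels), "pose" (4x4, takes a point from camera to world coordinates). Camera axes: x right, y down, z forward; pixel columns grow to the right and rows downward; lengths in m; the calibration is good to about 2 mm. The wrist camera is an equidistant fisheye: a pixel r from the principal point sees the ray r / f radians off the axis. A picture is of the moment at which its call begins. There is no depth.
- bot.job_done(): hands the job in, once; it reports no verdict.
Trained networks look in a picture, given as the dict that the camera call returned (one of the last four; its "shot" number tells which), for a name from the list of things; names that differ only in an ending like _2 or _b are one class to them, and where a whole thing is asked for, a point or a joint stands for the part that bears it (a point fixed in the world has none). Each returns a list of dicts, best first, with "score" (0 to 1); they miss things now and then, are a little off and sometimes report something else, mostly with a low value. They report only what shows in the picture. A call takes as long as a camera call.
- bot.spot_in(picture, thing): "centre" ([column, row] in pixels, amid what is visible of it).
- bot.tip_of(picture, thing): "centre" ([column, row] in pixels: a listed point, or the origin of a listed thing).
The state is a dict: "time_s": time; "qpos": joint angles; "joint_vel": joint speeds; "joint_efforts": joint torques, N m; "tcp_pos": TCP position; "ee_rot": TCP orientation; "wrist_force": force on the tool from outside, world axes, zero at the start; "torque": the same for the moment, N m; "opening": finger opening in m.
Only numpy, scipy, OpenCV 4.12 (cv2) and the standard library are available. Lean on these libraries where they do the work, as an engineer would, in place of code of your own. Each camera call takes 0.05 s, during which the arm holds its last target. There are 200 camera calls.

### The job

Close the little book press on the bound volume that lies in it. Swing the locking hasp up off the square shaft and right over to the back, fit the loose crank fully home on the shaft, and wind it clockwise (seen from above) round and round until the plate is all the way down on the book. Leave the crank on the shaft with the hasp open, and do not disturb the weight, brush and mug on the desk.

Things in the scene. Friction and masses are not known exactly. Their poses are not given: they have to be found in the camera images.
- press: Grey bench press, fixed to the desk. Origin: centre of its underside; x to its back, y along its beam, z up. Base 200 (x) x 260 (y) x 30 mm. Two posts at y = +-115 mm carry a beam 70 (x) x 280 (y) mm, top 165 mm above the desk; on its centre a round boss, 40 mm wide, 8 mm high, from which the square shaft rises. Under the beam hangs a steel plate 160 x 190 x 18 mm that winding lowers.
- shaft_foot (a point): Where the square steel shaft leaves the boss, on its axis, 173 mm above the desk. z up; x and y are square to the flats and turn with it. Shaft upright, 16 x 16 mm for 30 mm upward from here, then a round cone 7 mm high narrowing from 16 to 10 mm. It stays where left; turning it takes about 0.25 N m.
- shaft (a joint): Angle the shaft has been wound, rad: grows clockwise seen from above; one turn (6.28) lowers the plate 18 mm. It stops at 12.57 (2 turns from fully up), where the plate lies on the book. Starts between 0 and 3.
- platen (a joint): How far the steel plate has come down, m: 0 fully up, 0.036 resting on the book.
- hasp_tab (a point): On the upturned tab at the free end of the hasp, a steel strap 4 mm thick that lies along the press's x on the boss, 46 mm wide at its 28 mm square window round the shaft, 22 mm wide next to the tab. Tab: 26 mm wide (press y: pinch this), 6 mm thick (x), 34 mm high; the point is in its middle, 12 mm below its top edge. Axes as the press when shut, turning with the hasp.
- hasp_hinge (a point): Mid-point of the hasp's hinge axis, which runs along the press's y, 40 mm behind the shaft's axis, 174 mm above the desk. When shut, hasp_tab lies 88 mm in front of it (press -x) and 21 mm above it. Axes as the press, fixed.
- hasp (a joint): Angle of the hasp, rad: 0 shut (flat on the boss, round the shaft), 1.57 straight up, 3.3 its stop, laid over to the back. The hinge is loose: let go before 1.3 it falls shut; past 1.6 it falls over to the back by its own weight.
- crank_hub (a point): Centre of the loose crank's hub (crank 0.43 kg), 22 mm above its underside; stands on the hub. z up, arm along x. Hub: steel, 40 x 40 x 44 mm high, sides +-y bare to pinch; square socket in the underside 18 x 18 mm, 40 deep, sides along x and y, 2 mm chamfer. Arm on the hub: 22 wide, z 44-54 mm above the underside, x -48 to +88 mm; counterweight 26 x 34 mm at x = -36 mm, top at 72 mm.
- crank_knob (a point): Centre of the crank's upright black knob: round, 26 mm thick, 46 mm high, from 55 to 101 mm above the hub's underside (this point 78 mm above it), at x = +75 mm on the arm. It turns freely about its own upright axis, so it can be held without turning the hand while the crank goes round.
- crank_mouth (a point): Centre of the socket's mouth in the hub's underside, on the hub's axis; axes as crank_hub. When fully on, the hub rests on the boss and this point meets shaft_foot (crank_hub 22 mm above it); any of the four quarter turns fits.
- weight_mid (a point): Bystander: round dark steel document weight with a knob, 72 mm across, 66 mm high; the point is 30 mm above the desk.
- brush_mid (a point): Bystander: wooden dusting brush 200 mm long, 42 mm wide, lying on the desk; its middle, 10 mm above the desk.
- mug_mid (a point): Bystander: white mug, 80 mm across, 95 mm high; its centre, 45 mm above the desk.
- book_top (a point): Top centre of the brown bound volume, 125 x 170 x 45 mm, that lies on the press's base; 75 mm above the desk.

How it is judged:
By the outcome, as a careful person would: the job done as asked, in the order asked, and still so for the second after the job is handed in, with the robot touching nothing.
It also fails if it takes over 72 s, if anything falls off the work surface, if the arm or the gripper's body presses on something with over 40 N, if the wrist force passes 120 N, or if a joint passes its speed limit or range.

## Working session

There is one attempt and no reset: what is moved stays moved. The work goes in short steps, Python scripts to look and compute and a tool call to move; the robot and the scene stay as the last step left them, time stands still between calls to the robot, and variables do not carry over. Pictures are saved under pics/ and viewed, about 8 in all and at most 12, crops included, and the job is handed in when it is done.

Besides the shell and the picture viewer there is one more tool, called after "Emit:" as name(argument=value, ...), one argument or row to a line, values as JSON. apply_moves: Moves the arm, as the interface text tells. Its arguments: {"type":"object","properties":{"commands":{"type":"array","items":{"type":"number"}},"jaw":{"type":"number"}},"required":["commands"]}

```bash
ls; mkdir -p pics
cat > h.py <<'E'
import numpy as np, cv2
from workcell import bot
def ray(p,uv):
    K=p["intrinsics"];T=np.array(p["pose"]);K=np.array(K)
    d=np.array([(uv[0]-K[0,2])/K[0,0],(uv[1]-K[1,2])/K[1,1],1.])
    if p.get("fish"):
        r=np.hypot(d[0],d[1]); s=np.sin(r)/max(r,1e-9); d=np.array([d[0]*s,d[1]*s,np.cos(r)])
    d=T[:3,:3]@d
    return T[:3,3],d/np.linalg.norm(d)
def atz(p,uv,z):
    o,d=ray(p,uv); return o+d*(z-o[2])/d[2]
def tri(rs):
    A=sum(np.eye(3)-np.outer(d,d) for o,d in rs); b=sum((np.eye(3)-np.outer(d,d))@o for o,d in rs)
    return np.linalg.solve(A,b)
def cam(n):
    p=bot.read_camera(n); p["fish"]=(n=="wrist"); return p
def save(p,name): cv2.imwrite("pics/"+name,cv2.cvtColor(p["frame"],cv2.COLOR_RGB2BGR))
def proj(p,X):
    K=np.array(p["intrinsics"]);T=np.linalg.inv(np.array(p["pose"]));c=T[:3,:3]@X+T[:3,3]
    if p.get("fish"):
        th=np.arctan2(np.hypot(c[0],c[1]),c[2]);f=th/max(np.hypot(c[0],c[1]),1e-9);v=np.array([c[0]*f,c[1]*f])
    else: v=c[:2]/c[2]
    return v*[K[0,0],K[1,1]]+K[:2,2]
E
python3 - <<'E'
from h import *
P={n:cam(n) for n in("scene","top")}
for n,p in P.items(): save(p,n+"0.png"); print(n,np.round(np.array(p["pose"]),3).tolist(), p["intrinsics"][0][0])
for t in ["press","shaft_foot","hasp_tab","hasp_hinge","crank_hub","crank_knob","crank_mouth","weight_mid","brush_mid","mug_mid","book_top"]:
    rs=[]
    for n,p in P.items():
        r=bot.tip_of(p,t)
        print(t,n,[(np.round(q["centre"],1).tolist(),round(q["score"],2)) for q in r[:2]],end=' ')
        if r: rs.append(ray(p,r[0]["centre"]))
    print(np.round(tri(rs),4) if len(rs)==2 else "")
E
```

```text
pics
scene [[-0.347, 0.793, -0.501, 1.005], [0.938, 0.297, -0.179, 0.178], [0.006, -0.532, -0.847, 0.894], [0.0, 0.0, 0.0, 1.0]] 441.1222707770662
top [[0.005, -0.994, 0.113, 0.437], [-1.0, -0.002, 0.023, -0.003], [-0.023, -0.113, -0.993, 1.042], [0.0, 0.0, 0.0, 1.0]] 442.6576638077616
press scene [([315.0, 278.6], 0.55)] press top [([321.3, 240.2], 0.64)] [ 0.5634  0.0271 -0.0132]
shaft_foot scene [([317.3, 235.5], 0.53)] shaft_foot top [([315.0, 226.0], 0.52)] [0.5686 0.0328 0.1808]
hasp_tab scene [] hasp_tab top [([311.4, 243.7], 0.84), ([526.1, 248.9], 0.2)] 
hasp_hinge scene [([307.3, 248.9], 0.96), ([138.4, 255.3], 0.39)] hasp_hinge top [([323.3, 205.9], 0.73), ([318.0, 223.7], 0.6)] [0.6067 0.0213 0.1838]
crank_hub scene [([185.0, 202.1], 0.68)] crank_hub top [([322.8, 237.4], 0.33)] [ 0.6025 -0.0698  0.3266]
crank_knob scene [([146.4, 189.8], 0.53)] crank_knob top [([521.7, 250.7], 0.53)] [ 0.5298 -0.407   0.0823]
crank_mouth scene [([187.9, 202.1], 0.93)] crank_mouth top [([480.9, 267.5], 0.62)] [ 0.4956 -0.3341  0.0271]
weight_mid scene [([448.9, 299.5], 0.62)] weight_mid top [([194.7, 252.5], 0.96)] [0.5291 0.3201 0.026 ]
brush_mid scene [([141.9, 256.1], 0.84), ([183.7, 200.9], 0.43)] brush_mid top [] 
mug_mid scene [([460.5, 365.1], 0.97)] mug_mid top [([179.8, 192.9], 0.83)] [0.6672 0.3622 0.0357]
book_top scene [] book_top top []
```

View pics/scene0.png

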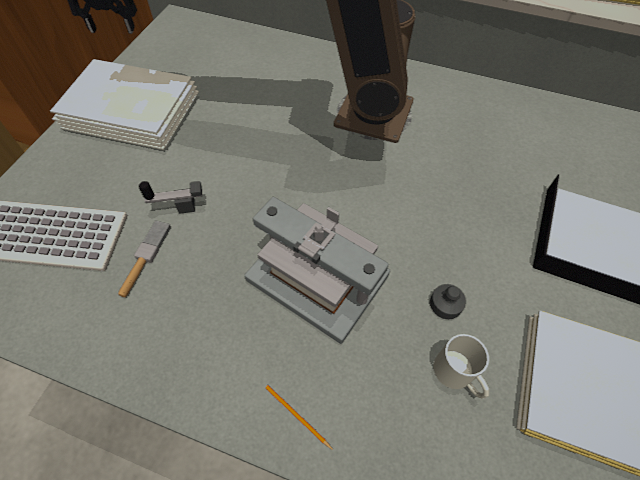

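View pics/top0.png

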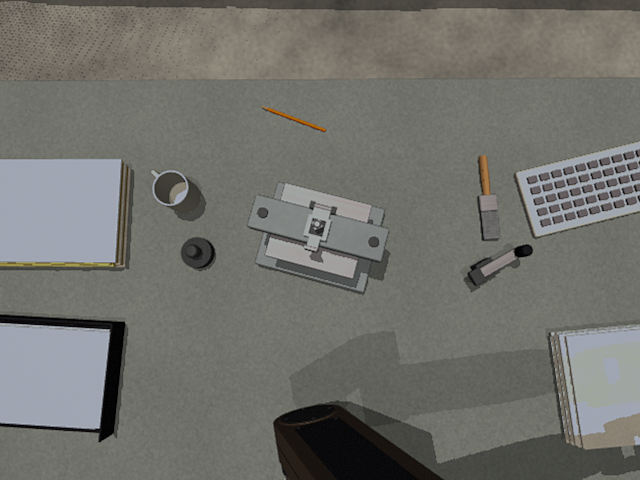

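Scene: the hasp tab is at about (333,215), the press at (315,270), and the crank at (185,195) with its knob at (146,190). Top: the beam bolts are at (263,213) and (373,241), the shaft at (318,226), the tab at (312,244), and the crank hub near (478,273) with its knob at (523,250).

Run:
```python
from h import *
p=cam("top"); 
a=atz(p,(263,213),.168);b=atz(p,(373,241),.168);print(a,b,(a+b)/2)
v=a-b; print("press y dir yaw",np.arctan2(v[1],v[0])-np.pi/2, np.linalg.norm(v))
print("shaft",atz(p,(318,226),.2),"tab",atz(p,(312,244),.2))
h=atz(p,(480,267),.0);k=atz(p,(523,250),.1);print(h,k)
w=cam("wrist");save(w,"w0.png");print(np.round(w["pose"],3).tolist(),w["intrinsics"][0][0])
o=bot.get_obs();print(np.round(o["ee_rot"],3).tolist(),o["tcp_pos"],o["opening"])
for t in ["crank_hub","crank_knob","crank_mouth","shaft_foot","hasp_tab"]:
    r=bot.tip_of(w,t); print(t,[(np.round(q["centre"]),round(q["score"],2)) for q in r[:2]])
```

```text
[0.59621102 0.13997339 0.168     ] [ 0.54007852 -0.08010196  0.168     ] [0.56814477 0.02993571 0.168     ]
press y dir yaw -0.24973566149493798 0.22712115115534567
shaft [0.56510273 0.02804424 0.2       ] tab [0.53023874 0.03931402 0.2       ]
[ 0.49936286 -0.34378459  0.        ] [ 0.52967776 -0.40262203  0.1       ]
[[0.33, -0.911, -0.248, 0.286], [-0.944, -0.319, -0.086, -0.616], [-0.0, 0.263, -0.965, 0.374], [0.0, 0.0, 0.0, 1.0]] 371.64829954431775
[[0.944, 0.33, -0.0], [0.33, -0.944, -0.0], [-0.0, 0.0, -1.0]] [ 0.2224466  -0.63727765  0.23132903] 0.08539130430586392
crank_hub []
crank_knob []
crank_mouth []
shaft_foot []
hasp_tab []
```

Emit:
apply_moves(
  commands=[0,0,-40,0,0,0,0,0,-80,0,0,0,0,0,-115,0,0,0,505,-542,-115,0,0,0.586,505,-542,-115,0,0,0.586,505,-542,-115,0,0,0.586,505,-542,-115,0,0,0.586,505,-542,-115,0,0,0.586,505,-542,-115,0,0,0.586,505,-542,-115,0,0,0.586,505,-542,-115,0,0,0.586,505,-542,-115,0,0,0.586,505,-542,-115,0,0,0.586,505,-542,-115,0,0,0.586,505,-542,-115,0,0,0.586,505,-542,-115,0,0,0.586,505,-542,-115,0,0,0.586,505,-542,-115,0,0,0.586,505,-542,-115,0,0,0.586,505,-542,-115,0,0,0.586],
  jaw=0.6,
)

```text
time_s: 3.22
tcp_pos: [0.5079, 0.0133, 0.3468]
ee_rot: [[0.969, -0.247, 0.001], [-0.247, -0.969, -0.0], [0.001, 0.0, -1.0]]
wrist_force: [1.2, -0.4, 0.3]
opening: 0.0509
```

Emit:
apply_moves(
  commands=[0,0,0,0,0,0,0,0,0,0,0,0,0,0,0,0,0,0],
)

```text
time_s: 3.47
tcp_pos: [0.5075, 0.0112, 0.3463]
ee_rot: [[0.969, -0.247, -0.0], [-0.247, -0.969, -0.0], [-0.0, 0.001, -1.0]]
wrist_force: [-0.1, 0.8, -0.4]
opening: 0.0511
```

Run:
```python
from h import *
w=cam("wrist");save(w,"w1.png");print(np.round(w["pose"],3).tolist())
o=bot.get_obs();print(np.round(o["ee_rot"],3).tolist(),o["tcp_pos"],o["opening"],np.round(o["qpos"],2))
for t,z in [("shaft_foot",.173),("hasp_tab",.195),("hasp_hinge",.174)]:
    r=bot.tip_of(w,t); print(t,[(np.round(q["centre"]),round(q["score"],2),atz(w,q["centre"],z).round(4)) for q in r[:2]])
```

```text
[[-0.246, -0.935, -0.255, 0.573], [-0.969, 0.237, 0.064, -0.005], [0.0, 0.263, -0.965, 0.488], [0.0, 0.0, 0.0, 1.0]]
[[0.969, -0.248, -0.0], [-0.248, -0.969, -0.0], [0.0, 0.0, -1.0]] [0.5073712  0.01049127 0.34633845] 0.051185601070186694 [-0.18 -0.16  1.84 -0.    1.46  1.64]
shaft_foot [(array([278., 156.]), 0.91, array([0.5703, 0.0306, 0.173 ]))]
hasp_tab [(array([277., 217.]), 0.66, array([0.5235, 0.0422, 0.195 ]))]
hasp_hinge [(array([278., 111.]), 0.83, array([0.6079, 0.0209, 0.174 ])), (array([ 58., 160.]), 0.52, array([0.6368, 0.2487, 0.174 ]))]
```

View pics/w1.png

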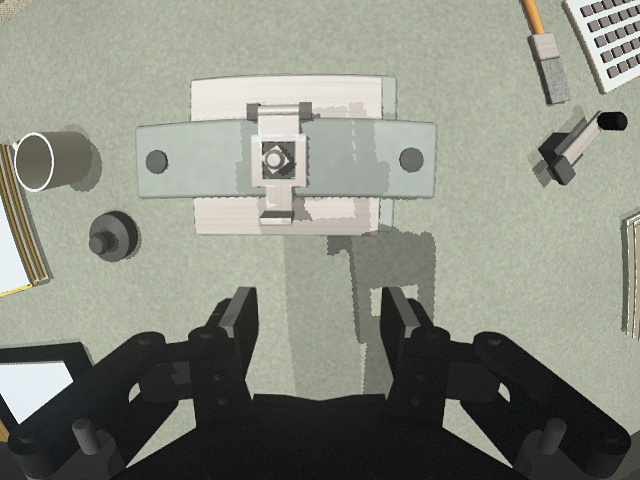

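The wrist view shows the shaft at (277,158), the hasp tab at (277,217), the hinge at (279,110) and the crank at about (565,160). The network fixes match the press geometry, so I'll go to the tab.

Emit:
apply_moves(
  commands=[8,-35,40,0,0,0,8,-35,80,0,0,0,8,-35,115,0,0,0,8,-35,140,0,0,0,8,-35,155,0,0,0,8,-35,165,0,0,0,8,-35,165,0,0,0,8,-35,165,0,0,0],
)

```text
time_s: 4.33
tcp_pos: [0.5244, 0.0423, 0.182]
ee_rot: [[0.969, -0.249, 0.001], [-0.249, -0.969, -0.0], [0.001, -0.0, -1.0]]
wrist_force: [0.8, -0.4, 0.4]
opening: 0.0517
```

Emit:
apply_moves(
  commands=[0,0,0,0,0,0,0,0,0,0,0,0,0,0,0,0,0,0,0,0,0,0,0,0,0,0,0,0,0,0,0,0,0,0,0,0],
  jaw=0,
)

```text
time_s: 4.83
tcp_pos: [0.5251, 0.0423, 0.1837]
ee_rot: [[0.969, -0.247, 0.003], [-0.247, -0.969, -0.002], [0.004, 0.001, -1.0]]
wrist_force: [-1.3, -3.2, 5.9]
opening: 0.0243
```

Emit:
apply_moves(
  commands=[5,0,-13,0,0,0,12,0,-25,0,0,0,20.5,0,-35.5,0,0,0,30.5,0,-45,0,0,0,42,0,-52.5,0,0,0,54.5,0,-58.5,0,0,0,67.5,0,-62.5,0,0,0,81,0,-64.5,0,0,0,95,0,-64.5,0,0,0,108.5,0,-62.5,0,0,0,122,0,-58.5,0,0,0,134,0,-52.5,0,0,0,145.5,0,-44.5,0,0,0,145.5,0,-44.5,0,0,0,145.5,0,-44.5,0,0,0],
)

```text
time_s: 6.08
tcp_pos: [0.6666, 0.0052, 0.2277]
ee_rot: [[0.969, -0.248, 0.004], [-0.248, -0.969, -0.003], [0.004, 0.002, -1.0]]
wrist_force: [-0.4, -4.4, 4.9]
opening: 0.0224
```

Run:
```python
from h import *
p=cam("scene");f=p["frame"][130:370,200:520];cv2.imwrite("pics/s2.png",cv2.cvtColor(cv2.resize(f,None,fx=2.4,fy=2.4),cv2.COLOR_RGB2BGR))
o=bot.get_obs();print(o["tcp_pos"],o["opening"],np.round(o["wrist_force"],1))
```

```text
[0.66633074 0.0053132  0.22791051] 0.0232418307193041 [-0.1 -4.7  5.5]
```

View pics/s2.png

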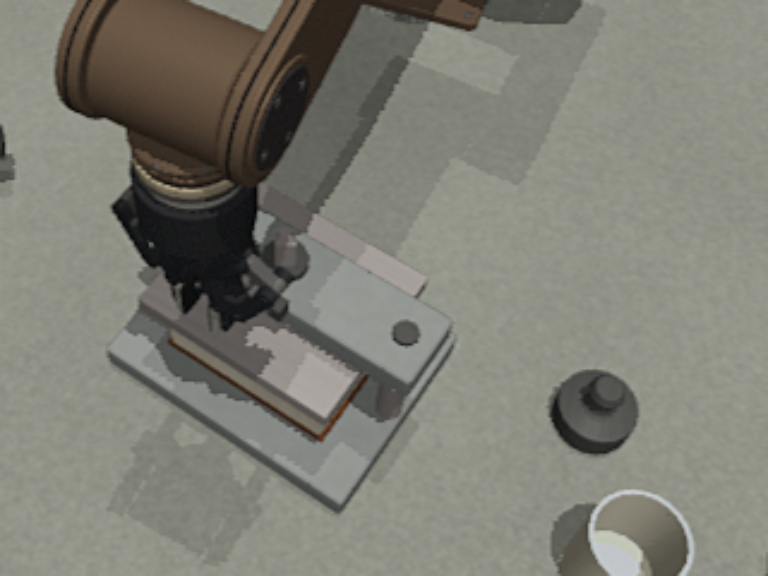

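Shaft clear at (288,255), with the hasp held past vertical in the gripper. Next I release it, rise, and look.

Emit:
apply_moves(
  commands=[0,0,0,0,0,0,0,0,0,0,0,0,0,0,0,0,0,0,0,0,-20,0,0,0,0,0,-60,0,0,0,0,0,-90,0,0,0,-40,0,-90,0,0,0,-80,0,-90,0,0,0,-120,0,-90,0,0,0,-151,0,-90,0,0,0,-151,0,-90,0,0,0,-151,0,-90,0,0,0,-151,0,-90,0,0,0],
  jaw=0.7,
)

```text
time_s: 7.22
tcp_pos: [0.5189, 0.0447, 0.316]
ee_rot: [[0.969, -0.247, 0.001], [-0.247, -0.969, 0.0], [0.001, -0.001, -1.0]]
wrist_force: [0.4, -0.3, 0.2]
opening: 0.0594
```

Run:
```python
from h import *
w=cam("wrist");save(w,"w2.png")
o=bot.get_obs();print(o["tcp_pos"],o["opening"])
for t,z in [("shaft_foot",.173),("hasp_tab",.16),("crank_hub",.022),("crank_mouth",0),("crank_knob",.078)]:
    r=bot.tip_of(w,t); print(t,[(np.round(q["centre"]),round(q["score"],2),atz(w,q["centre"],z).round(4)) for q in r[:2]])
f=np.array([.5703,.0306,0])
c=proj(w,f+[0,0,.203]).astype(int);print(c)
im=w["frame"]; a=cv2.resize(im[c[1]-40:c[1]+40,c[0]-50:c[0]+50],None,fx=8,fy=7.5,interpolation=cv2.INTER_CUBIC)
a=cv2.resize(im[c[1]-35:c[1]+35,c[0]-50:c[0]+50],None,fx=8,fy=8,interpolation=cv2.INTER_CUBIC)
cv2.imwrite("pics/w2c.png",cv2.cvtColor(a,cv2.COLOR_RGB2BGR))
```

```text
[0.51929851 0.04448041 0.31591383] 0.06014480320345147
shaft_foot [(array([320., 162.]), 0.86, array([0.5698, 0.0308, 0.173 ]))]
hasp_tab [(array([321.,  22.]), 0.89, array([0.6812, 0.0022, 0.16  ]))]
crank_hub [(array([591., 158.]), 0.7, array([ 0.4933, -0.3473,  0.022 ]))]
crank_mouth [(array([584., 158.]), 0.6, array([ 0.4914, -0.3506,  0.    ]))]
crank_knob []
[320 163]
```

View pics/w2c.png

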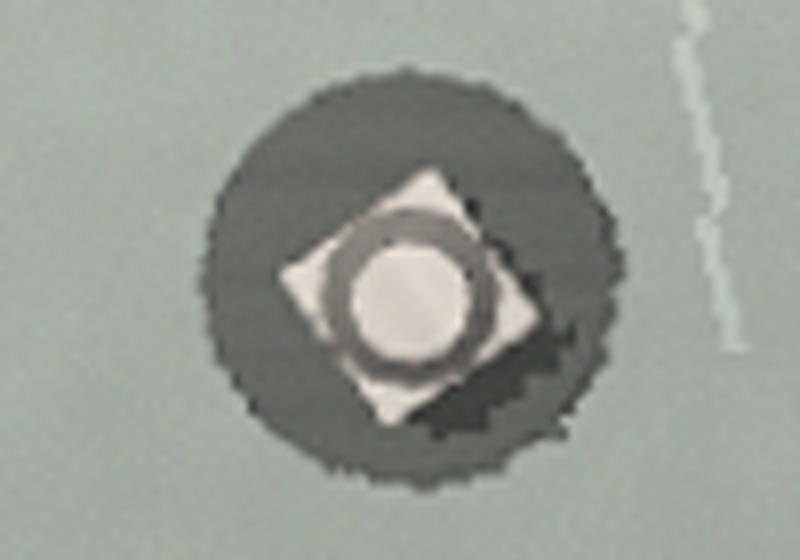

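View pics/w2.png

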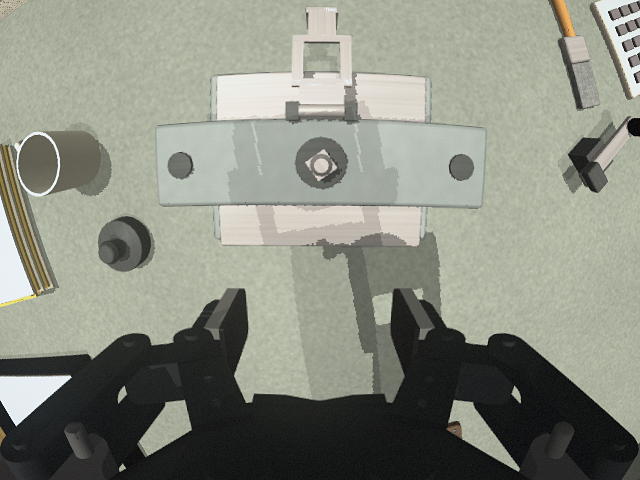

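The close-up shows the shaft square with corners at about (432,168), (282,272), (392,422) and (540,315). In the full frame the hasp lies fully back, tab at (321,22).

Run:
```python
from h import *
w=cam("wrist")
c=[atz(w,(270+x/8,128+y/8),.203)[:2] for x,y in [(432,168),(282,272),(392,422),(540,315)]]
print(np.round(c,4),np.mean(c,0))
for i in range(4):
    e=c[(i+1)%4]-c[i]; print(np.linalg.norm(e),np.mod(np.degrees(np.arctan2(e[1],e[0])),90))
t=atz(w,(270+410/8,128+300/8),.21);print(t)
```

```text
[[0.5796 0.0252]
 [0.5741 0.0398]
 [0.5592 0.0339]
 [0.5651 0.0194]] [0.56951383 0.02959105]
0.015559368759689976 20.582638069772273
0.015989245016033757 21.559941410312035
0.01567427251404976 21.97587255663059
0.01561051153378392 21.988472119200885
[0.56949761 0.02977387 0.21      ]
```

Emit:
apply_moves(
  commands=[107,419,0,0,0,-2.3,107,419,0,0,0,-2.3,107,419,0,0,0,-2.3,107,419,0,0,0,-2.3,107,419,0,0,0,-2.3,107,419,0,0,0,-2.3,107,419,0,0,0,-2.3,107,419,0,0,0,-2.3,107,419,0,0,0,-2.3,107,419,0,0,0,-2.3,107,419,0,0,0,-2.3,107,419,0,0,0,-2.3,107,419,50,0,0,-2.3,107,419,90,0,0,-2.3,107,419,116,0,0,-2.3,107,419,116,0,0,-2.3,107,419,116,0,0,-2.3,107,419,116,0,0,-2.3,107,419,116,0,0,-2.3,107,419,116,0,0,-2.3],
  jaw=0.9,
)

```text
time_s: 9.23
tcp_pos: [0.5187, -0.3883, 0.1993]
ee_rot: [[-0.462, 0.887, -0.0], [0.887, 0.462, 0.001], [0.001, -0.0, -1.0]]
wrist_force: [-0.1, 0.5, -0.4]
opening: 0.0766
```

Emit:
apply_moves(
  commands=[0,0,0,0,0,0,0,0,0,0,0,0,0,0,0,0,0,0],
)

```text
time_s: 9.48
tcp_pos: [0.5186, -0.3881, 0.1998]
ee_rot: [[-0.459, 0.888, -0.0], [0.888, 0.459, 0.0], [0.0, 0.0, -1.0]]
wrist_force: [0.2, 0.2, 0.4]
opening: 0.077
```

Run:
```python
from h import *
w=cam("wrist");save(w,"w3.png")
o=bot.get_obs();print(o["tcp_pos"],np.round(o["ee_rot"],3).tolist(),o["opening"],np.round(o["qpos"],2))
for t,z in [("crank_hub",.022),("crank_mouth",0),("crank_knob",.078)]:
    r=bot.tip_of(w,t); print(t,[(np.round(q["centre"]),round(q["score"],2),atz(w,q["centre"],z).round(4)) for q in r[:2]])
```

```text
[ 0.5186201  -0.38808758  0.1998166 ] [[-0.46, 0.888, 0.0], [0.888, 0.46, -0.0], [-0.0, 0.0, -1.0]] 0.07684174624626544 [-0.8   0.25  1.68  0.    1.21 -1.28]
crank_hub [(array([314., 163.]), 0.83, array([ 0.4938, -0.3467,  0.022 ])), (array([463., 261.]), 0.5, array([ 0.6605, -0.3606,  0.022 ]))]
crank_mouth []
crank_knob []
```

View pics/w3.png

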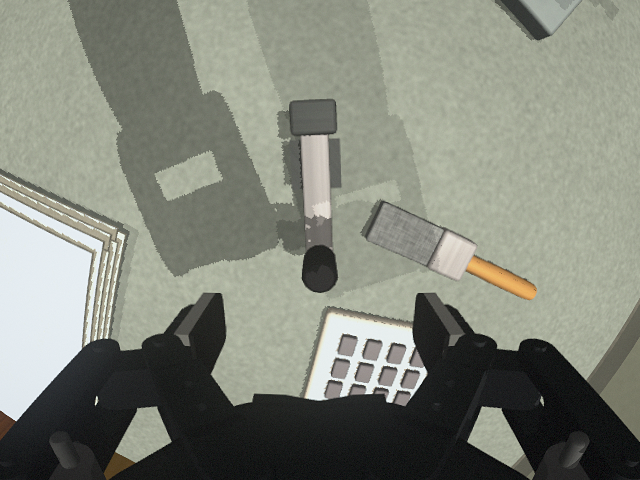

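Wrist view of the crank: counterweight top at (313,116), arm centre line from (314,137) to (319,245), black knob at (319,268). The brush lies to its right with its tip at (378,205).

Run:
```python
from h import *
w=cam("wrist")
a=atz(w,(314,137),.054);b=atz(w,(319,245),.054);d=a-b;print(a,b,"back dir yaw",np.arctan2(d[1],d[0]))
c=[atz(w,q,.072) for q in [(290,101),(336,100),(335,131),(291,131)]];print(np.round(c,4),[np.linalg.norm(c[i]-c[(i+1)%4]) for i in range(4)]);c=np.mean(c,0)
u=d/np.linalg.norm(d)
print("hub from cw",c-.036*u)
K=atz(w,(319,280),.101);print("knob~",K,"hub from knob",K+.075*u)
print("hub net",atz(w,(314,163),.022))
R=np.array(bot.get_obs()["ee_rot"]);tp=np.array(bot.get_obs()["tcp_pos"])
for h in (c-.036*u,K+.075*u,atz(w,(314,163),.022)): print("in tool mm",(R.T@(h-tp)*1000).round(1))
print("nadir px",proj(w,np.array(w["pose"])[:3,3]-[0,0,.3]))
```

```text
[ 0.48382597 -0.32706923  0.054     ] [ 0.52677125 -0.40142395  0.054     ] back dir yaw 2.0945622014772445
[[ 0.4567 -0.3116  0.072 ]
 [ 0.4856 -0.2959  0.072 ]
 [ 0.4955 -0.3164  0.072 ]
 [ 0.4674 -0.3308  0.072 ]] [np.float64(0.032899803014279035), np.float64(0.022695506163149966), np.float64(0.031565749470271985), np.float64(0.02199068096250015)]
hub from cw [ 0.49432294 -0.34485323  0.072     ]
knob~ [ 0.53228276 -0.41207766  0.101     ] hub from knob [ 0.49477191 -0.34713202  0.101     ]
hub net [ 0.49353813 -0.34671667  0.022     ]
in tool mm [ 49.5  -1.7 127.9]
in tool mm [47.3 -2.3 98.9]
in tool mm [ 48.2  -3.2 177.9]
nadir px [318.81865166 142.78544095]
```

Emit:
apply_moves(
  commands=[20,-1,0,0,0,-0.045,48,-2.5,0,0,0,-0.045,48,-2.5,30,0,0,-0.045,48,-2.5,65,0,0,-0.045,48,-2.5,100,0,0,-0.045,48,-2.5,130,0,0,-0.045,48,-2.5,155,0,0,-0.045,48,-2.5,175,0,0,-0.045,48,-2.5,187,0,0,-0.045,48,-2.5,191,0,0,-0.045,48,-2.5,191,0,0,-0.045,48,-2.5,191,0,0,-0.045],
  jaw=0.7,
)

```text
time_s: 10.73
tcp_pos: [0.495, -0.3473, 0.01]
ee_rot: [[-0.5, 0.866, 0.001], [0.866, 0.5, -0.001], [-0.002, 0.001, -1.0]]
wrist_force: [-0.0, -0.5, 0.1]
opening: 0.06
```

Emit:
apply_moves(
  commands=[0,0,0,0,0,0,0,0,0,0,0,0,0,0,0,0,0,0,0,0,0,0,0,0,0,0,0,0,0,0,0,0,0,0,0,0],
  jaw=0,
)

```text
time_s: 11.23
tcp_pos: [0.4953, -0.3478, 0.011]
ee_rot: [[-0.5, 0.866, 0.002], [0.866, 0.5, -0.003], [-0.003, 0.001, -1.0]]
wrist_force: [-0.7, -0.1, 5.5]
opening: 0.0392
```

Emit:
apply_moves(
  commands=[0,0,-20,0,0,0,0,0,-55,0,0,0,0,0,-95,0,0,0,0,0,-135,0,0,0,0,0,-175,0,0,0,0,0,-215,0,0,0,25,22,-250,0,0,-0.1,50,44,-260,0,0,-0.2,75,66,-260,0,0,-0.32,100,88,-260,0,0,-0.44,125,110,-260,0,0,-0.56,150,132,-260,0,0,-0.68,175,154,-260,0,0,-0.8,200,176,-260,0,0,-0.92,225,198,-260,0,0,-1.04,250,220,-260,0,0,-1.16,270,238,-260,0,0,-1.28,285,250,-260,0,0,-1.38,289.5,254.5,-260,0,0,-1.422,289.5,254.5,-260,0,0,-1.422],
)

```text
time_s: 12.9
tcp_pos: [0.5686, 0.0336, 0.2666]
ee_rot: [[-0.929, -0.37, -0.004], [-0.37, 0.929, 0.001], [0.003, 0.003, -1.0]]
wrist_force: [1.0, 1.0, -5.3]
opening: 0.0391
```

Emit:
apply_moves(
  commands=[0,0,0,0,0,0,0,0,0,0,0,0,0,0,0,0,0,0],
)

```text
time_s: 13.15
tcp_pos: [0.5693, 0.0306, 0.2682]
ee_rot: [[-0.931, -0.365, -0.001], [-0.365, 0.931, -0.0], [0.001, 0.0, -1.0]]
wrist_force: [-0.5, -0.5, -5.8]
opening: 0.0391
```

Run:
```python
from h import *
w=cam("wrist");t=cam("top");s=cam("scene")
o=bot.get_obs();R=np.array(o["ee_rot"]);tp=np.array(o["tcp_pos"]);print(tp,np.round(R,3).tolist(),o["opening"],np.round(o["wrist_force"],1))
print("tool yaw deg",np.degrees(np.arctan2(R[1,0],R[0,0])))
im=np.vstack([np.hstack([cv2.resize(w["frame"],(400,300)),cv2.resize(t["frame"][130:310,200:440],(400,300))]),np.hstack([cv2.resize(s["frame"][130:310,200:440],(400,300)),cv2.resize(w["frame"][60:300,160:480],(400,300))])])
cv2.imwrite("pics/m4.png",cv2.cvtColor(im,cv2.COLOR_RGB2BGR));np.save("w4.npy",w["frame"])
for n in ("crank_hub","crank_mouth","crank_knob"):
    rs=[]
    for p in (t,s,w):
        r=bot.tip_of(p,n)
        if r: rs.append(ray(p,r[0]["centre"]));print(n,np.round(r[0]["centre"]),round(r[0]["score"],2))
    if len(rs)>1: print("tool mm",(R.T@(tri(rs)-tp)*1000).round(1))
```

```text
[0.5696597  0.03064519 0.26876077] [[-0.931, -0.365, -0.0], [-0.365, 0.931, -0.0], [0.0, 0.0, -1.0]] 0.03943556045091037 [-0.8  0.1 -5.3]
tool yaw deg -158.59456785649962
crank_hub [316. 220.] 0.81
crank_hub [318. 205.] 0.8
tool mm [ 4.2  0.  -4. ]
crank_mouth [315. 219.] 0.72
crank_mouth [319. 209.] 0.63
tool mm [1.6 1.6 3.9]
crank_knob [321. 220.] 0.68
```

View pics/m4.png

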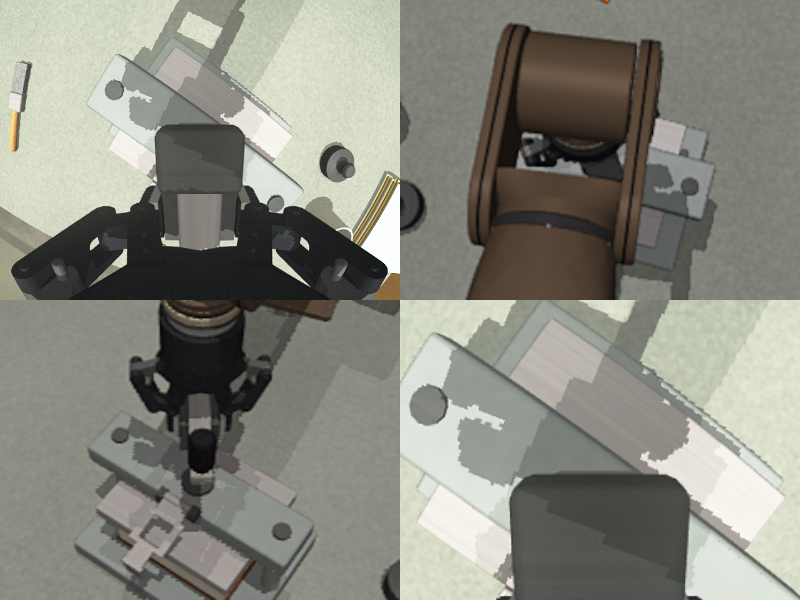

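Montage: the crank hangs level in the gripper, with the counterweight toward the camera (full-frame rows about 200–309, columns 249–390). The press and hasp are clear below. I'll use the counterweight to work out the hub's offset in the grip.

Run:
```python
from h import *
w=cam("wrist");o=bot.get_obs();R=np.array(o["ee_rot"]);tp=np.array(o["tcp_pos"])
for dz in (.058,.062):
  print([(R.T@(atz(w,q,tp[2]+dz)-tp)*1000).round(1)[:2].tolist() for q in [(249,255),(390,255),(320,200),(320,309)]])
E=np.array([.5696,.0298,0])-tp; print("shaft in tool",(R.T@E*1000).round(1))
```

```text
[[39.1, -17.4], [39.1, 16.5], [52.3, -0.4], [25.0, -0.3]]
[[40.4, -16.6], [40.4, 15.6], [53.0, -0.4], [26.9, -0.4]]
shaft in tool [  0.8  -1.5 268.8]
```

Emit:
apply_moves(
  commands=[-1.5,-1,20,0,0,0,-1.5,-1,40,0,0,0,-1.5,-1,44,0,0,0,-1.5,-1,48,0,0,0,-1.5,-1,52,0,0,0,-1.5,-1,55,0,0,0,-1.5,-1,58,0,0,0,-1.5,-1,58,0,0,0],
)

```text
time_s: 14.47
tcp_pos: [0.5717, 0.0311, 0.2111]
ee_rot: [[-0.93, -0.367, 0.0], [-0.367, 0.93, 0.0], [-0.0, -0.0, -1.0]]
wrist_force: [0.3, -0.4, -4.2]
opening: 0.0395
```

Emit:
apply_moves(
  commands=[0,0,4,0,0,0,0,0,8,0,0,0,0,0,12,0,0,0,0,0,15,0,0,0,0,0,18,0,0,0,0,0,21,0,0,0,0,0,21,0,0,0],
)

```text
time_s: 15.05
tcp_pos: [0.5711, 0.0309, 0.1888]
ee_rot: [[-0.93, -0.366, -0.001], [-0.366, 0.93, -0.0], [0.001, 0.0, -1.0]]
wrist_force: [-0.9, 1.0, -5.0]
opening: 0.0389
```

Emit:
apply_moves(
  commands=[0,0,1,0,0,0,0,0,2,0,0,0,0,0,3,0,0,0,0,0,4,0,0,0,0,0,4,0,0,0],
)

```text
time_s: 15.47
tcp_pos: [0.5716, 0.0311, 0.1857]
ee_rot: [[-0.93, -0.366, 0.0], [-0.366, 0.93, 0.0], [-0.0, -0.0, -1.0]]
wrist_force: [0.1, 0.8, -4.9]
opening: 0.039
```

Emit:
apply_moves(
  commands=[0,0,1,0,0,0,0,0,2,0,0,0,0,0,3,0,0,0,0,0,3,0,0,0],
)

```text
time_s: 15.8
tcp_pos: [0.5717, 0.0311, 0.184]
ee_rot: [[-0.93, -0.367, 0.0], [-0.367, 0.93, 0.0], [-0.0, -0.0, -1.0]]
wrist_force: [-3.3, 1.3, 1.5]
opening: 0.039
```

The force changed sign at TCP z = 0.184, which puts the hub underside at 0.173, so it's seated. I'll release, rise and go over the knob.

Emit:
apply_moves(
  commands=[0,0,0,0,0,0,0,0,0,0,0,0,0,0,0,0,0,0,0,0,-10,0,0,0,0,0,-40,0,0,0,0,0,-80,0,0,0,0,0,-120,0,0,0,-20,0,-125,0,0,0,-50,0,-125,0,0,0,-73,0,-125,0,0,0,-73,0,-125,0,0,0,-73,0,-125,0,0,0],
  jaw=0.75,
)

```text
time_s: 16.8
tcp_pos: [0.6399, 0.0579, 0.308]
ee_rot: [[-0.93, -0.367, -0.0], [-0.367, 0.93, -0.0], [0.0, -0.0, -1.0]]
wrist_force: [-1.2, -0.4, -0.4]
opening: 0.0639
```

Run:
```python
from h import *
w=cam("wrist");s=cam("scene");t=cam("top")
o=bot.get_obs();R=np.array(o["ee_rot"]);tp=np.array(o["tcp_pos"]);print(tp,o["opening"],np.round(o["wrist_force"],1))
im=np.hstack([cv2.resize(w["frame"],(480,360)),cv2.resize(s["frame"][150:300,220:353],(320,360))])
cv2.imwrite("pics/m5.png",cv2.cvtColor(im,cv2.COLOR_RGB2BGR))
for n,z in (("crank_hub",.195),("crank_mouth",.173),("crank_knob",.251)):
    for c,p in zip("tsw",(t,s,w)):
        r=bot.tip_of(p,n)
        if r: print(n,c,np.round(r[0]["centre"]),round(r[0]["score"],2),atz(p,r[0]["centre"],z).round(4))
```

```text
[0.63883189 0.05749859 0.30811078] 0.06433434108541738 [-0.3  0.7 -0. ]
crank_hub t [316. 224.] 0.93 [0.5692 0.0329 0.195 ]
crank_hub s [318. 230.] 0.87 [0.5652 0.0304 0.195 ]
crank_hub w [319. 127.] 0.56 [0.5693 0.0297 0.195 ]
crank_mouth t [316. 226.] 0.79 [0.5684 0.0322 0.173 ]
crank_mouth s [448. 298.] 0.68 [0.6073 0.2945 0.173 ]
crank_knob s [320. 252.] 0.8 [0.6424 0.0604 0.251 ]
crank_knob w [316. 259.] 0.78 [0.64   0.0557 0.251 ]
```

View pics/m5.png

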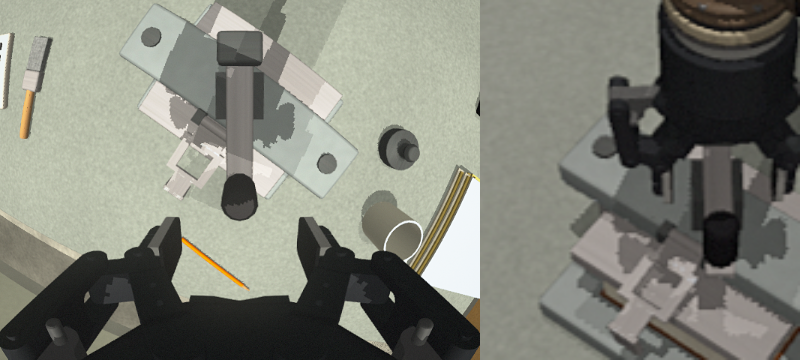

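Wrist view: the crank sits on the shaft with the knob at about (239,195) in the left panel, between the open fingers. The hasp lies open behind it. Grip the knob.

Emit:
apply_moves(
  commands=[0,0,25,0,0,0,0,0,50,0,0,0,0,0,65,0,0,0,0,0,69,0,0,0,0,0,69,0,0,0],
)

```text
time_s: 17.82
tcp_pos: [0.6386, 0.0578, 0.2369]
ee_rot: [[-0.93, -0.366, -0.004], [-0.366, 0.93, 0.0], [0.003, 0.002, -1.0]]
wrist_force: [0.0, 0.4, 0.3]
opening: 0.0641
```

Emit:
apply_moves(
  commands=[0,0,0,0,0,0,0,0,0,0,0,0,0,0,0,0,0,0,0,0,0,0,0,0,0,0,0,0,0,0,0,0,0,0,0,0],
  jaw=0,
)

```text
time_s: 18.32
tcp_pos: [0.6405, 0.0579, 0.2408]
ee_rot: [[-0.93, -0.366, 0.004], [-0.366, 0.93, 0.0], [-0.004, -0.001, -1.0]]
wrist_force: [1.5, 1.4, 4.0]
opening: 0.0246
```

Emit:
apply_moves(
  commands=[1.1,-13,0,0,0,0,4.5,-25.7,0,0,0,0,10,-37.5,0,0,0,0,10,-37.5,0,0,0,0],
)

```text
time_s: 18.65
tcp_pos: [0.6443, 0.0182, 0.2404]
ee_rot: [[-0.931, -0.365, 0.001], [-0.365, 0.931, 0.002], [-0.002, 0.002, -1.0]]
wrist_force: [-1.2, 3.2, 6.5]
opening: 0.0245
```

Emit:
apply_moves(
  commands=[7.5,-10.7,0,0,0,0,16.8,-20,0,0,0,0,27.5,-27.5,0,0,0,0,39.3,-33,0,0,0,0,52,-36.4,0,0,0,0,65,-37.5,0,0,0,0,78,-36.4,0,0,0,0,90.7,-33,0,0,0,0,102.5,-27.5,0,0,0,0,113.2,-20,0,0,0,0,122.5,-10.7,0,0,0,0,130,0,0,0,0,0,135.5,11.8,0,0,0,0,138.9,24.5,0,0,0,0,140,37.5,0,0,0,0],
)

```text
time_s: 19.9
tcp_pos: [0.5011, 0.0001, 0.2407]
ee_rot: [[-0.931, -0.366, 0.005], [-0.366, 0.931, -0.006], [-0.003, -0.008, -1.0]]
wrist_force: [2.7, -4.8, 3.7]
opening: 0.0244
```

Emit:
apply_moves(
  commands=[-1.1,13,0,0,0,0,-4.5,25.7,0,0,0,0,-10,37.5,0,0,0,0,-17.5,48.2,0,0,0,0,-26.8,57.5,0,0,0,0,-37.5,65,0,0,0,0,-49.3,70.5,0,0,0,0,-62,73.9,0,0,0,0,-75,75,0,0,0,0,-88,73.9,0,0,0,0,-100.7,70.5,0,0,0,0,-112.5,65,0,0,0,0,-123.2,57.5,0,0,0,0,-132.5,48.2,0,0,0,0,-140,37.5,0,0,0,0,-145.5,25.7,0,0,0,0,-148.9,13,0,0,0,0,-150,0,0,0,0,0],
)

```text
time_s: 21.4
tcp_pos: [0.6401, 0.0589, 0.2405]
ee_rot: [[-0.93, -0.367, 0.0], [-0.367, 0.93, 0.004], [-0.002, 0.004, -1.0]]
wrist_force: [-2.1, 5.8, 6.0]
opening: 0.025
```

Run:
```python
from h import *
s=cam("scene");o=bot.get_obs();print(o["tcp_pos"],o["opening"],np.round(o["wrist_force"],1))
cv2.imwrite("pics/s6.png",cv2.cvtColor(cv2.resize(s["frame"][150:350,200:440],None,fx=3,fy=3),cv2.COLOR_RGB2BGR))
```

```text
[0.64104483 0.05632393 0.24051809] 0.024563969337617734 [0.8 3.4 7.1]
```

View pics/s6.png

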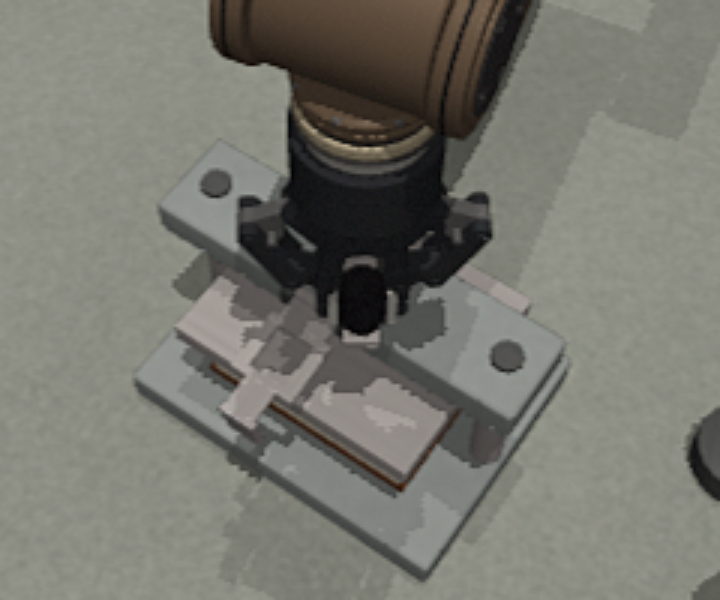

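The plate has come down after one turn and now sits just above the book's pages. Next comes another half turn, then smaller steps while watching the force.

Emit:
apply_moves(
  commands=[1.1,-13,0,0,0,0,4.5,-25.7,0,0,0,0,10,-37.5,0,0,0,0,17.5,-48.2,0,0,0,0,26.8,-57.5,0,0,0,0,37.5,-65,0,0,0,0,49.3,-70.5,0,0,0,0,62,-73.9,0,0,0,0,75,-75,0,0,0,0,88,-73.9,0,0,0,0,100.7,-70.5,0,0,0,0,112.5,-65,0,0,0,0,123.2,-57.5,0,0,0,0,132.5,-48.2,0,0,0,0,140,-37.5,0,0,0,0,145.5,-25.7,0,0,0,0,148.9,-13,0,0,0,0,150,0,0,0,0,0],
)

```text
time_s: 22.95
tcp_pos: [0.5011, 0.0001, 0.2407]
ee_rot: [[-0.931, -0.366, 0.006], [-0.366, 0.931, -0.006], [-0.003, -0.008, -1.0]]
wrist_force: [2.1, -4.5, 3.9]
opening: 0.0243
```

Emit:
apply_moves(
  commands=[-1.1,13,0,0,0,0,-4.5,25.7,0,0,0,0,-10,37.5,0,0,0,0],
)

```text
time_s: 23.2
tcp_pos: [0.4949, 0.0388, 0.2408]
ee_rot: [[-0.931, -0.366, -0.001], [-0.366, 0.93, -0.007], [0.004, -0.006, -1.0]]
wrist_force: [-4.7, -5.1, 8.0]
opening: 0.0247
```

Emit:
apply_moves(
  commands=[-3.7,5.5,0,0,0,0,-7.5,10.7,0,0,0,0,-7.5,10.7,0,0,0,0],
)

```text
time_s: 23.45
tcp_pos: [0.4978, 0.053, 0.2407]
ee_rot: [[-0.93, -0.367, -0.003], [-0.367, 0.93, -0.004], [0.004, -0.002, -1.0]]
wrist_force: [-6.4, -1.6, 9.7]
opening: 0.0243
```

Emit:
apply_moves(
  commands=[-4.5,4.8,0,0,0,0,-9.3,9.3,0,0,0,0,-9.3,9.3,0,0,0,0],
)

```text
time_s: 23.7
tcp_pos: [0.5028, 0.0653, 0.2407]
ee_rot: [[-0.93, -0.367, -0.004], [-0.367, 0.93, -0.002], [0.005, -0.001, -1.0]]
wrist_force: [-8.0, 0.0, 10.7]
opening: 0.0244
```

Emit:
apply_moves(
  commands=[-10.7,7.5,0,0,0,0,-22.5,13,0,0,0,0,-35.2,16.4,0,0,0,0,-48.2,17.5,0,0,0,0,-48.2,17.5,0,0,0,0],
)

```text
time_s: 24.12
tcp_pos: [0.5426, 0.1013, 0.2408]
ee_rot: [[-0.93, -0.367, -0.002], [-0.367, 0.93, 0.003], [0.001, 0.003, -1.0]]
wrist_force: [-5.2, 4.6, 8.9]
opening: 0.0244
```

Emit:
apply_moves(
  commands=[-6.5,-0.3,0,0,0,0,-13,-1.1,0,0,0,0,-19.4,-2.5,0,0,0,0,-25.7,-4.5,0,0,0,0,-25.7,-4.5,0,0,0,0],
)

```text
time_s: 24.53
tcp_pos: [0.568, 0.1065, 0.2408]
ee_rot: [[-0.93, -0.366, -0.001], [-0.366, 0.93, 0.004], [-0.0, 0.004, -1.0]]
wrist_force: [-4.2, 5.6, 9.4]
opening: 0.0244
```

Emit:
apply_moves(
  commands=[-6,-2.5,0,0,0,0,-11.9,-5.5,0,0,0,0,-11.9,-5.5,0,0,0,0,-11.9,-5.5,0,0,0,0],
)

```text
time_s: 24.87
tcp_pos: [0.5812, 0.1056, 0.2408]
ee_rot: [[-0.931, -0.366, 0.0], [-0.366, 0.931, 0.004], [-0.002, 0.003, -1.0]]
wrist_force: [-2.1, 5.8, 7.1]
opening: 0.0245
```

Emit:
apply_moves(
  commands=[-5.5,-3.5,0,0,0,0,-5.5,-3.5,0,0,0,0,-5.5,-3.5,0,0,0,0],
)

```text
time_s: 25.12
tcp_pos: [0.5875, 0.1044, 0.2408]
ee_rot: [[-0.931, -0.366, 0.0], [-0.366, 0.931, 0.004], [-0.002, 0.003, -1.0]]
wrist_force: [-1.7, 6.1, 7.4]
opening: 0.0245
```

Emit:
apply_moves(
  commands=[-2.6,-2,0,0,0,0,-5.2,-4,0,0,0,0,-5.2,-4,0,0,0,0,-5.2,-4,0,0,0,0],
)

```text
time_s: 25.45
tcp_pos: [0.5937, 0.1026, 0.2408]
ee_rot: [[-0.931, -0.366, 0.0], [-0.366, 0.93, 0.004], [-0.002, 0.004, -1.0]]
wrist_force: [-2.3, 5.3, 8.6]
opening: 0.0244
```

Emit:
apply_moves(
  commands=[-4.8,-4.4,0,0,0,0,-9.3,-9.2,0,0,0,0,-9.3,-9.2,0,0,0,0,-9.3,-9.2,0,0,0,0],
)

```text
time_s: 25.78
tcp_pos: [0.6041, 0.0985, 0.2406]
ee_rot: [[-0.93, -0.366, -0.005], [-0.366, 0.93, 0.006], [0.003, 0.008, -1.0]]
wrist_force: [-6.4, 7.7, 9.9]
opening: 0.0244
```

Emit:
apply_moves(
  commands=[-4,-5.1,0,0,0,0,-7.5,-10.7,0,0,0,0,-7.5,-10.7,0,0,0,0,-7.5,-10.7,0,0,0,0],
)

```text
time_s: 26.12
tcp_pos: [0.6102, 0.0954, 0.2403]
ee_rot: [[-0.93, -0.367, -0.019], [-0.367, 0.93, 0.015], [0.012, 0.021, -1.0]]
wrist_force: [-19.0, 17.0, 15.2]
opening: 0.0243
```

Emit:
apply_moves(
  commands=[-3,-5.8,0,0,0,0,-5.5,-11.8,0,0,0,0,-5.5,-11.8,0,0,0,0,-5.5,-11.8,0,0,0,0],
)

```text
time_s: 26.45
tcp_pos: [0.617, 0.0911, 0.2403]
ee_rot: [[-0.93, -0.367, -0.026], [-0.368, 0.93, 0.024], [0.016, 0.032, -0.999]]
wrist_force: [-24.4, 25.6, 18.5]
opening: 0.0244
```

The stop was felt around 678° of winding: side force rose to about 35 N. I'll ease off to just before that, release and rise.

Emit:
apply_moves(
  commands=[5,9.5,0,0,0,0,10.6,19.5,0,0,0,0,10.6,19.5,0,0,0,0,10.6,19.5,0,0,0,0],
)

```text
time_s: 26.78
tcp_pos: [0.6063, 0.0976, 0.2405]
ee_rot: [[-0.93, -0.367, -0.007], [-0.367, 0.93, 0.007], [0.004, 0.009, -1.0]]
wrist_force: [-8.4, 9.8, 10.3]
opening: 0.0246
```

Emit:
apply_moves(
  commands=[0,0,0,0,0,0,0,0,0,0,0,0,0,0,0,0,0,0,0,0,0,0,0,0,0,0,-10,0,0,0,0,0,-40,0,0,0,0,0,-80,0,0,0,60,0,-110,0,0,0,100,0,-110,0,0,0,140,0,-110,0,0,0,140,0,-110,0,0,0],
  jaw=0.7,
)

```text
time_s: 27.7
tcp_pos: [0.4762, 0.042, 0.3508]
ee_rot: [[-0.931, -0.366, 0.002], [-0.366, 0.931, -0.001], [-0.001, -0.002, -1.0]]
wrist_force: [1.2, 1.0, -0.2]
opening: 0.0601
```

Run:
```python
from h import *
s=cam("scene");w=cam("wrist");o=bot.get_obs();print(o["time_s"],o["tcp_pos"],o["opening"],np.round(o["wrist_force"],1))
im=np.hstack([cv2.resize(s["frame"][170:350,230:410],(600,600)),cv2.resize(w["frame"][:,100:540],(200,218))[:0].reshape(0,200,3) if 0 else np.vstack([cv2.resize(w["frame"],(200,150)),cv2.resize(s["frame"],(200,150)),np.zeros((300,200,3),np.uint8)])])
cv2.imwrite("pics/s7.png",cv2.cvtColor(im,cv2.COLOR_RGB2BGR))
for n,z in (("crank_hub",.195),("crank_knob",.251)):
    for c,p in zip("sw",(s,w)):
        r=bot.tip_of(p,n)
        if r: print(n,c,np.round(r[0]["centre"]),round(r[0]["score"],2),atz(p,r[0]["centre"],z).round(4))
```

```text
27.8 [0.47685967 0.04204436 0.35070725] 0.05984745617871947 [ 0.5  0.8 -0.1]
crank_hub s [317. 232.] 0.67 [0.5707 0.0311 0.195 ]
crank_hub w [273. 314.] 0.89 [0.568 0.033 0.195]
crank_knob s [349. 239.] 0.69 [0.5994 0.0986 0.251 ]
crank_knob w [331. 399.] 0.63 [0.5963 0.0988 0.251 ]
```

View pics/s7.png

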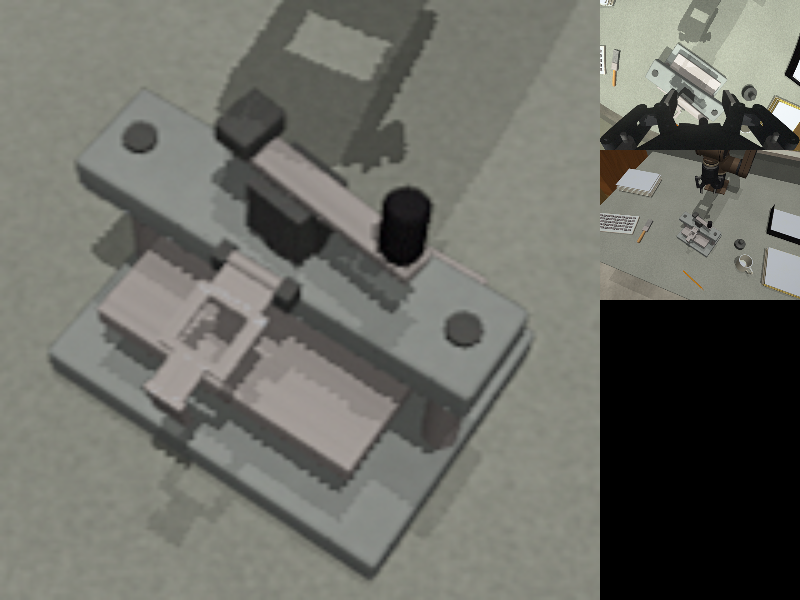

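The crank sits on the boss with the knob at (405,225), the hasp is open to the back, and the plate now covers the book's edge. I'll check the plate's height numerically against its back corners.

Run:
```python
from h import *
s=cam("scene")
S=np.array([.5696,.0298,0]);X=np.array([.969,-.247,0]);Y=np.array([.247,.969,0])
for n,c,zs in (("plate back-left top",S+.08*X+.095*Y,(.090,.093,.096,.102,.111)),("plate back-left bottom",S+.08*X+.095*Y,(.075,)),("base corner",S+.1*X+.13*Y,(.03,))):
    for z in zs: print(n,z,((proj(s,c+[0,0,z])-[230,170])*600/180).round(0))
for t in ("weight_mid","brush_mid","mug_mid"):
    r=bot.tip_of(s,t); print(t,r and (r[0]["centre"],r[0]["score"]))
```

```text
plate back-left top 0.09 [344. 474.]
plate back-left top 0.093 [344. 472.]
plate back-left top 0.096 [344. 470.]
plate back-left top 0.102 [345. 466.]
plate back-left top 0.111 [345. 460.]
plate back-left bottom 0.075 [342. 484.]
base corner 0.03 [369. 569.]
weight_mid ([448.2, 298.3], 0.85)
brush_mid ([139.9, 257.1], 0.75)
mug_mid ([460.4, 359.4], 0.78)
```

```bash
python3 -c "
from workcell import bot
print(bot.job_done(), bot.get_obs()['time_s'])"
```

```text
the job is handed in; nothing more can be done
the job is handed in; nothing more can be done
```

The press is closed on the book, and I handed the job in at about 28 s of the 72 s allowed.

- **Hasp:** I pinched the tab, swung it past upright and let it fall over to the back. The last pictures show it lying open.
- **Crank:** I lowered it onto the shaft. The hub met the boss with its underside at about 0.173 m, so it is fully home. It is still on the shaft.
- **Winding:** I turned the knob about 678° clockwise until it hit a firm stop, with side force rising from about 6 N to 35 N. I then eased off, let go and moved clear.

**Last checks:**
- **Plate:** its back corner in the picture is consistent with the plate resting on the book, but one picture pixel there is about 2–3 mm of height. The evidence for the last millimetre or so is the stop itself.
- **Knob:** after release, the camera put it a few degrees behind where it was held against the stop. Play in the socket would explain that, and I did not push it again to check.
- **Weight, brush and mug:** the networks place the weight and brush within about 2 pixels of where they started. The mug's estimate differs by about 6 pixels in one image; nothing passed near it, so I took that as detector error.

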